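# Ice a shipping carton and send it to the pick-up bay

### The job

Pick up the scoop and use it to transfer all the frozen cubes from the blue tub into the carton while the carton waits on the rollers, without touching a cube with the fingers. Then push the filled carton along the rollers, not lifting it, until it is fully home against the end stop in the bay, and have the scoop standing upright on its mat when you finish. Leave the other things on the bench where they are.

Things in the scene. Friction and masses are not known exactly. Their poses are not given: they have to be found in the camera images.
- tub: dark blue open ice tub, fixed, on either side of the bench: a channel 90 mm wide (its y), walls 55 high; flat floor 6 above the bench, from x = -155 to +135 mm; far end (+x) upright, near end (nearer the robot) a ramp at 55 degrees within a guard 85 high at the sides (x < -115) and 95 at the end. Origin: on its underside. The far 105 mm are clear at first
- scoop: loose steel scoop, 0.2 kg. Pan 94 mm long (its x), 80 wide outside, 76 inside (y), floor 3 thick, side walls 34 (beginning 20 behind the lip) and back wall (x = +47) 45 high; holds about four cubes in one layer. Origin: centre of its underside. The open mouth is at its -x end; at the start it faces roughly towards the robot
- scoop_lip (a point): middle of the scoop's front lip, on its underside, 47 mm from the scoop's origin along its -x; the floor is bevelled to 1 mm thick here. Axes as the scoop's
- scoop_grip (a point): where to grip the scoop, from above and across its y, 118 mm above its underside over the origin: the middle of a black bar over the pan, 26 mm wide (y), 34 high, 72 long (x from -29 to +43 mm), carried by a post on the back wall. Axes as the scoop's
- mat: black rubber mat on which the scoop stands, 160 x 160 mm, 4 mm thick, fixed; origin at the centre of its underside
- track: roller track, fixed, on the other side from the tub; 360 mm long (its x), 196 wide: ten idle rollers, tops 44 mm above the bench, between side rails 172 apart and 70 high. Its +x half, away from the robot, is the bay: sides 110 high, closed by an end stop 110 high with its face at x = +175 mm. Origin: centre of its underside
- bay (a point): centre of the carton's underside when the carton is fully home in the bay against the end stop; axes as the track's, 44 mm above the bench, 90 mm from the track's middle towards +x
- carton: open-topped cardboard carton on the rollers, at first at the end nearer the robot: 170 mm (x, along the track) x 160 (y) x 95 high outside, walls and bottom 12 thick; rim 139 mm above the bench; about 0.3 kg. Origin: centre of its underside. It rolls at a push of 1 to 2 N and stays where it is left
- cube0: frozen cooling cube, pale frosted plastic, 34 mm with edges chamfered 9 mm, 30 g, slippery (friction about 0.25); origin at its centre. Six to nine cubes are present, lying on the floor of the tub
- cube1: frozen cooling cube, pale frosted plastic, 34 mm with edges chamfered 9 mm, 30 g, slippery (friction about 0.25); origin at its centre. Six to nine cubes are present, lying on the floor of the tub
- cube2: frozen cooling cube, pale frosted plastic, 34 mm with edges chamfered 9 mm, 30 g, slippery (friction about 0.25); origin at its centre. Six to nine cubes are present, lying on the floor of the tub
- cube3: frozen cooling cube, pale frosted plastic, 34 mm with edges chamfered 9 mm, 30 g, slippery (friction about 0.25); origin at its centre. Six to nine cubes are present, lying on the floor of the tub
- cube4: frozen cooling cube, pale frosted plastic, 34 mm with edges chamfered 9 mm, 30 g, slippery (friction about 0.25); origin at its centre. Six to nine cubes are present, lying on the floor of the tub
- cube5: frozen cooling cube, pale frosted plastic, 34 mm with edges chamfered 9 mm, 30 g, slippery (friction about 0.25); origin at its centre. Six to nine cubes are present, lying on the floor of the tub
- cube6: frozen cooling cube, pale frosted plastic, 34 mm with edges chamfered 9 mm, 30 g, slippery (friction about 0.25); origin at its centre. Six to nine cubes are present, lying on the floor of the tub
- cube7: frozen cooling cube, pale frosted plastic, 34 mm with edges chamfered 9 mm, 30 g, slippery (friction about 0.25); origin at its centre. Six to nine cubes are present, lying on the floor of the tub
- cube8: frozen cooling cube, pale frosted plastic, 34 mm with edges chamfered 9 mm, 30 g, slippery (friction about 0.25); origin at its centre. Six to nine cubes are present, lying on the floor of the tub
- tape: bystander, to be left alone: white roll of tape, 90 mm across, 25 high, lying on the bench between or beyond the tub and the track; origin at the centre of its underside
- reagent: bystander, to be left alone: amber glass jar, 60 mm across, 120 high; origin at the centre of its underside
- water: bystander, to be left alone: clear water bottle, 64 mm across, 190 high; origin at the centre of its underside
- beaker: bystander, to be left alone: glass beaker, 70 mm across the rim, 90 high; origin at the centre of its underside
- foam: bystander, to be left alone: white foam block 70 x 90 x 60 mm; origin at the centre of its underside
There are look-alikes about, which are no part of the job. Leave any turquoise look-alike of the cube5 alone. What is shaped like the scoop but yellow is not meant.

How it is judged:
On the way, in this order (a step that is already met when the one before it is completed fails the run):
1. the scoop is lifted off its mat (height (world z) of scoop above 0.04 m), for 0.2 s.
2. every cube is in the carton, which still waits outside the bay (x of cube0 in the frame of carton between -0.073 and 0.073 m and y of cube0 in the frame of carton between -0.068 and 0.068 m and z of cube0 in the frame of carton between 0 and 0.095 m and x of cube1 in the frame of carton between -0.073 and 0.073 m and y of cube1 in the frame of carton between -0.068 and 0.068 m and z of cube1 in the frame of carton between 0 and 0.095 m and x of cube2 in the frame of carton between -0.073 and 0.073 m and y of cube2 in the frame of carton between -0.068 and 0.068 m and z of cube2 in the frame of carton between 0 and 0.095 m and x of cube3 in the frame of carton between -0.073 and 0.073 m and y of cube3 in the frame of carton between -0.068 and 0.068 m and z of cube3 in the frame of carton between 0 and 0.095 m and x of cube4 in the frame of carton between -0.073 and 0.073 m and y of cube4 in the frame of carton between -0.068 and 0.068 m and z of cube4 in the frame of carton between 0 and 0.095 m and x of cube5 in the frame of carton between -0.073 and 0.073 m and y of cube5 in the frame of carton between -0.068 and 0.068 m and z of cube5 in the frame of carton between 0 and 0.095 m and x of cube6 in the frame of carton between -0.073 and 0.073 m and y of cube6 in the frame of carton between -0.068 and 0.068 m and z of cube6 in the frame of carton between 0 and 0.095 m and x of cube7 in the frame of carton between -0.073 and 0.073 m and y of cube7 in the frame of carton between -0.068 and 0.068 m and z of cube7 in the frame of carton between 0 and 0.095 m and x of cube8 in the frame of carton between -0.073 and 0.073 m and y of cube8 in the frame of carton between -0.068 and 0.068 m and z of cube8 in the frame of carton between 0 and 0.095 m and x of carton in the frame of bay below -0.03 m), for 0.3 s.
3. the carton is home in the bay (x of carton in the frame of bay between -0.012 and 0.012 m and y of carton in the frame of bay between -0.015 and 0.015 m and angle between carton's own z axis and vertical below 0.08 rad), for 0.2 s.
At the end, for the whole second after the job is handed in: Every cube present is inside the carton; the carton stands level on the rollers in the bay, within 12 mm of home along the track and 15 mm across, at rest; the scoop stands upright on its mat (its centre within 60 mm of the mat's along each side), at rest (all of step 3 and x of cube0 in the frame of carton between -0.073 and 0.073 m and y of cube0 in the frame of carton between -0.068 and 0.068 m and z of cube0 in the frame of carton between 0 and 0.095 m and x of cube1 in the frame of carton between -0.073 and 0.073 m and y of cube1 in the frame of carton between -0.068 and 0.068 m and z of cube1 in the frame of carton between 0 and 0.095 m and x of cube2 in the frame of carton between -0.073 and 0.073 m and y of cube2 in the frame of carton between -0.068 and 0.068 m and z of cube2 in the frame of carton between 0 and 0.095 m and x of cube3 in the frame of carton between -0.073 and 0.073 m and y of cube3 in the frame of carton between -0.068 and 0.068 m and z of cube3 in the frame of carton between 0 and 0.095 m and x of cube4 in the frame of carton between -0.073 and 0.073 m and y of cube4 in the frame of carton between -0.068 and 0.068 m and z of cube4 in the frame of carton between 0 and 0.095 m and x of cube5 in the frame of carton between -0.073 and 0.073 m and y of cube5 in the frame of carton between -0.068 and 0.068 m and z of cube5 in the frame of carton between 0 and 0.095 m and x of cube6 in the frame of carton between -0.073 and 0.073 m and y of cube6 in the frame of carton between -0.068 and 0.068 m and z of cube6 in the frame of carton between 0 and 0.095 m and x of cube7 in the frame of carton between -0.073 and 0.073 m and y of cube7 in the frame of carton between -0.068 and 0.068 m and z of cube7 in the frame of carton between 0 and 0.095 m and x of cube8 in the frame of carton between -0.073 and 0.073 m and y of cube8 in the frame of carton between -0.068 and 0.068 m and z of cube8 in the frame of carton between 0 and 0.095 m and x of scoop in the frame of mat between -0.06 and 0.06 m and y of scoop in the frame of mat between -0.06 and 0.06 m and height (world z) of scoop below 0.012 m and angle between scoop's own z axis and vertical below 0.1 rad and linear speed of each of scoop, carton below 0.03 m/s); the robot touches nothing.
It fails at once if a cube is touched with the fingers (contact force between the fingers and cube0 above 0.5 N or contact force between the fingers and cube1 above 0.5 N or contact force between the fingers and cube2 above 0.5 N or contact force between the fingers and cube3 above 0.5 N or contact force between the fingers and cube4 above 0.5 N or contact force between the fingers and cube5 above 0.5 N or contact force between the fingers and cube6 above 0.5 N or contact force between the fingers and cube7 above 0.5 N or contact force between the fingers and cube8 above 0.5 N).
It fails at once if the carton is lifted off the rollers by more than 40 mm (z of carton in the frame of track above 0.084 m).
It fails at once if a bystander (tape, jar, bottle, beaker, foam block) is moved by more than 30 mm (distance of any of tape, reagent, water, beaker, foam from where it was at the start of the episode above 0.03 m).
Of cube0, cube1, cube2, cube3, cube4, cube5, cube6, cube7, cube8 only 6 to 9 are there at a start; the rules pass over those that are not, and their reading is None.
At some moment in a run one of carton, scoop may be knocked a few centimetres aside while the robot is not near it.
It also fails if it takes over 210 s, if anything falls off the work surface, if the arm or the gripper's body presses on something with over 40 N, if the wrist force passes 120 N, or if a joint passes its speed limit or range.

### The arm

A 7-joint arm with a two-finger parallel gripper is mounted at the origin on the work surface. World frame = base frame: x ahead of the robot, y to its left, z up, the work surface at z = 0. Lengths are in m, angles in rad, forces in N, time in s.
With the tool pointing down it reaches from about 0.425 to 0.825 m from the base axis. Payload 3.6 kg.
Tool frame: the origin (TCP) lies where the fingers leave the gripper's body, on its centre line; the fingertips stand 73 mm ahead of it and the grasp point (between the pads) lies 54 mm ahead of it; z points along the fingers, y is the line along which they close (so a half turn about z gives the same grasp; the last joint's range is limited). The gripper opens to 85 mm and grips with 20 to 120 N. Pads are 22 mm wide; open, the fingers measure 114 mm over their backs; the gripper's body (76 mm by 85 mm) begins 54 mm behind the grasp point. The pads swing forward as they close: fully open they stand 13 mm farther back than shut.
Start: joints at [1.115, 0.615, -0.013, 1.423, 0.008, 1.103, -0.04], TCP at [0.27, -0.591, 0.304] pointing down, gripper open.
Joint ranges: [-3.12, 3.12], [-0.3, 2.06], [-1.34, 1.32], [0.26, 2.42], [-1.36, 4.5], [0.01, 1.98], [-2.84, 2.84]. Speed limits (rad/s): [2.79, 2.79, 3.14, 3.14, 3.14, 3.14, 3.14].

### API

Orientations are given as a unit quaternion [x, y, z, w].
In Python, from station import arm, snapshot, camera_info, ticket gives the robot as it stands. Calls block until the motion is done:
- arm.movep(position, orientation): joint-space move of the TCP to a pose.
- arm.line_to(position, velocity=0.15, ori=None): straight line of the TCP; ori=None keeps the orientation; velocity is the mean speed in m/s.
- arm.move_j(angles): joint-space move.
- arm.move_gripper(opening, effort=None): opening from 0.0 (shut) to 1.0 (fully open); effort is the grip in N (None keeps the last); returns when the fingers have stopped.
- arm.pause(seconds).
- arm.ik(position, orientation): joint angles nearest the present ones, or None.
- snapshot(name): name is "scene" or "top" or "wrist"; returns the picture (400x640x3 uint8, blue, green, red); there is no depth.
- camera_info(name): a dict with "fx", "fy", "cx", "cy" (pixels), "dist_coeffs" ([k1, k2, p1, p2, k3] as OpenCV has them; the pictures are not rectified), "R" (3x3) and "t" (3): a world point X has camera coordinates R X + t; the wrist camera has in their place "T_tool_cam" (4x4, takes a point from camera to tool coordinates, whose origin is the TCP and whose axes are the flange's). Camera axes: x right, y down, z forward; pixel columns grow to the right and rows downward; lengths in m; the calibration is good to about 2 mm. A picture is of the moment at which its call begins: read the wrist's pose just before it. camera_info takes no time and is no camera call.
A pose or a line that the arm cannot do raises arm.MotionError and nothing moves.
- ticket.finish_job(): hands the job in; it is judged then, once.
Readings, each from a call of its own:
- arm.read_time(): time.
- arm.read_joint_positions(): joint angles.
- arm.read_dq(): joint speeds.
- arm.read_effort(): joint torques, N m.
- arm.read_tool_pos(): TCP position.
- arm.read_eef_rot(): TCP orientation.
- arm.read_ft_force(): force on the tool from outside, world axes, zero at the start.
- arm.read_wrist_torque(): the same for the moment, N m.
- arm.read_opening(): opening from 0.0 (shut) to 1.0 (fully open).
- arm.read_finger_force(): force on a finger pad.
Only numpy, scipy, OpenCV 4.12 (cv2) and the standard library are available. Lean on these libraries where they do the work, as an engineer would, in place of code of your own. Each camera call takes 0.05 s, during which the arm holds its last target. There are 200 camera calls.

## Working session

There is one attempt and no reset: what is moved stays moved. The work goes in short steps, each a Python script; the robot and the scene stay as the last script left them, time stands still between calls to the robot, and variables do not carry over. Pictures are saved under pics/ and viewed, at most 17 in all, crops included, and the job is handed in when it is done.

```bash
ls; mkdir -p pics
python3 - <<'E'
from station import arm, snapshot, camera_info
import cv2
for n in ("scene","top"):
    cv2.imwrite(f"pics/{n}0.png",snapshot(n)); c=camera_info(n); print(n,c)
print(camera_info("wrist"))
print(arm.read_tool_pos(),arm.read_eef_rot(),arm.read_time())
E
```

```text
pics
scene {'fx': 472.09587647369466, 'fy': 472.09587647369466, 'cx': 318.0769791960348, 'cy': 199.89575129573583, 'dist_coeffs': array([-0.03991346,  0.        ,  0.        ,  0.        ,  0.        ]), 'R': array([[ 0.44244887,  0.89665419, -0.01581949],
       [ 0.57626345, -0.29778152, -0.76108252],
       [-0.68713858,  0.32762391, -0.64846214]]), 't': array([-0.23022161, -0.24136308,  1.6024786 ])}
top {'fx': 511.10630779989066, 'fy': 511.10630779989066, 'cx': 324.4088470368148, 'cy': 204.51966433514508, 'dist_coeffs': array([-0.06940051,  0.        ,  0.        ,  0.        ,  0.        ]), 'R': array([[ 0.01476773, -0.99983474,  0.010602  ],
       [-0.99830744, -0.01534001, -0.05609766],
       [ 0.05625102, -0.00975562, -0.998369  ]]), 't': array([-0.01773302,  0.53165906,  1.38293518])}
{'fx': 357.0176359594156, 'fy': 357.0176359594156, 'cx': 321.4755082265831, 'cy': 197.34686457775902, 'dist_coeffs': array([-0.05628997,  0.        ,  0.        ,  0.        ,  0.        ]), 'T_tool_cam': array([[-1.65247542e-05, -9.65725626e-01, -2.59565050e-01,
         6.45893587e-02],
       [ 9.99999782e-01,  1.55266608e-04, -6.41340938e-04,
         5.78073683e-04],
       [ 6.59661163e-04, -2.59565004e-01,  9.65725413e-01,
        -6.96031346e-02],
       [ 0.00000000e+00,  0.00000000e+00,  0.00000000e+00,
         1.00000000e+00]])}
[ 0.27004199 -0.59069518  0.30285949] [ 9.77098899e-01  2.12782599e-01 -2.51751283e-04 -1.11500573e-03] 0.1
```

View pics/top0.png

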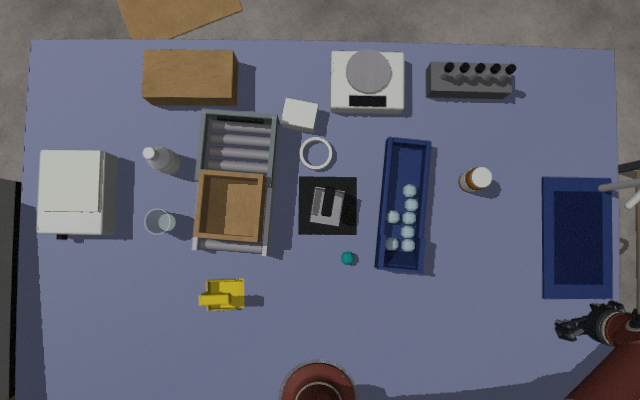

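View pics/scene0.png

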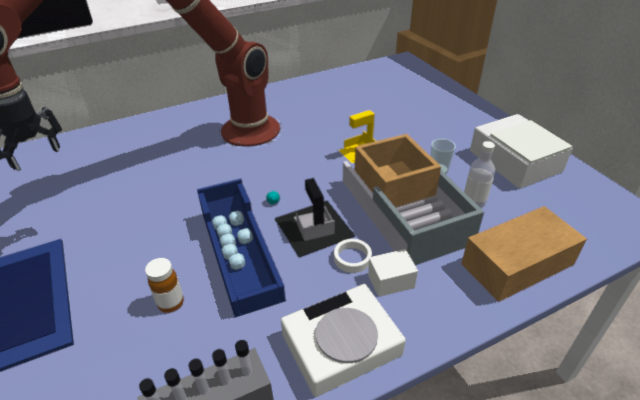

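Top view: tub at (403,205) on the right, with pale cubes at x 390-412, y 190-245. The steel scoop with a black bar is on its mat at (328,206). The yellow look-alike is at (222,297), the turquoise decoy at (348,258) and the carton at (232,205) on the track. The steel scoop on the mat fits the description, so I'll confirm it with an enlarged crop.

```bash
cat > h.py <<'E'
import numpy as np, cv2
from station import arm, snapshot, camera_info, ticket
from scipy.spatial.transform import Rotation as Ro
def ray(name,px):
    c=camera_info(name); K=np.array([[c['fx'],0,c['cx']],[0,c['fy'],c['cy']],[0,0,1]])
    u=cv2.undistortPoints(np.float64(px).reshape(-1,1,2),K,c['dist_coeffs']).reshape(-1,2)
    d=np.c_[u,np.ones(len(u))]
    if name=='wrist':
        T=c['T_tool_cam'];R=Ro.from_quat(arm.read_eef_rot()).as_matrix()
        return R@T[:3,3]+arm.read_tool_pos(),(R@T[:3,:3]@d.T).T
    return -c['R'].T@c['t'],d@c['R']
def onplane(name,px,z):
    o,d=ray(name,px); return o+d*((z-o[2])/d[:,2])[:,None]
E
python3 - <<'E'
from h import *
im=snapshot("top"); 
cv2.imwrite("pics/crop0.png",cv2.resize(im[105:305,190:440],None,fx=3,fy=3,interpolation=cv2.INTER_CUBIC)[:600])
hsv=cv2.cvtColor(im,cv2.COLOR_BGR2HSV)
def rep(n,px,z): print(n,np.round(onplane("top",px,z),4).tolist())
def big(m,roi,label,z):
    k=np.zeros_like(m);x0,y0,x1,y1=roi;k[y0:y1,x0:x1]=m[y0:y1,x0:x1]
    c=max(cv2.findContours(k,0,1)[0],key=cv2.contourArea); r=cv2.minAreaRect(c)
    b=cv2.boxPoints(r);print(label,r);rep(label,b,z)
print(hsv[[205,190,150,160,230,270],[232,327,400,420,305,330]])
big(cv2.inRange(hsv,(0,0,0),(180,255,45)),(290,170,365,240),"mat",.004)
big(cv2.inRange(hsv,(105,150,40),(130,255,120)),(370,130,440,280),"tub",.055)
big(cv2.inRange(hsv,(5,80,60),(20,255,255)),(190,160,280,250),"carton",.139)
E
```

```text
[[ 17 114 137]
 [120  17  30]
 [113 146  96]
 [114 144  94]
 [120   9  28]
 [114  60 137]]
mat ((327.5, 205.5), (57.0, 57.0), 90.0)
mat [[0.6076, 0.0615, 0.004], [0.6101, -0.0961, 0.004], [0.4526, -0.0979, 0.004], [0.4503, 0.0588, 0.004]]
tub ((414.9118347167969, 206.35296630859375), (34.440059661865234, 132.18191528320312), 14.03624439239502)
tub [[0.3682, -0.1647, 0.055], [0.7124, -0.2483, 0.055], [0.6915, -0.339, 0.055], [0.3472, -0.2538, 0.055]]
carton ((228.43795776367188, 205.24484252929688), (64.69243621826172, 68.18033599853516), 4.763641834259033)
carton [[0.4401, 0.3164, 0.139], [0.6103, 0.3071, 0.139], [0.5991, 0.1449, 0.139], [0.4294, 0.1554, 0.139]]
```

View pics/crop0.png

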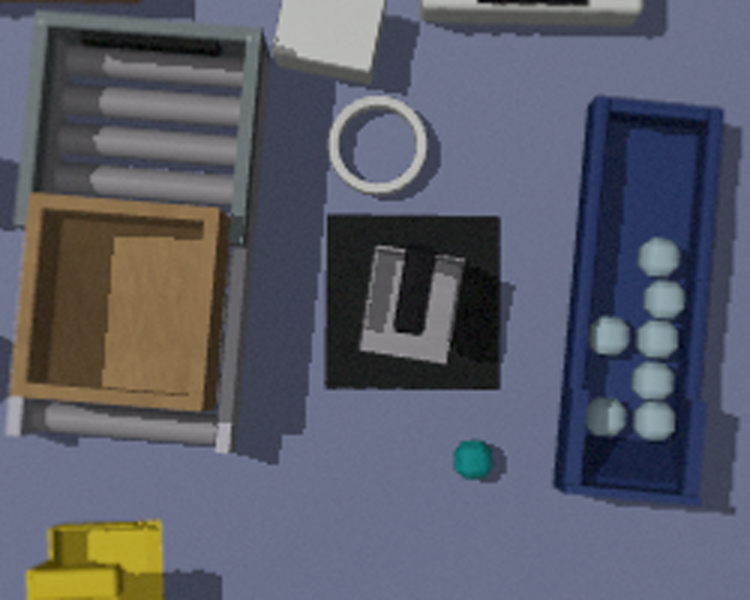

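The crop shows the steel scoop on the mat at crop (410,305), with its mouth toward the robot; it is the one meant. Seven cubes lie in the tub. Next I'll check tub geometry and reachability with IK, and take a wrist look.

```bash
cat >> h.py <<'E'
def ori(yaw,pitch=0,flip=False):
    """tool aligned with scoop: scoop x azimuth yaw; pitch>0 raises the lip"""
    S=Ro.from_euler('z',yaw)*Ro.from_euler('y',pitch)
    return S, (S*Ro.from_matrix(np.diag([-1,1,-1.]) if flip else np.diag([1,-1,-1.]))).as_quat()
def tcp_for(lip,yaw,pitch,flip=False,gx=0.0,gz=0.118):
    """TCP for scoop lip point (underside) at lip; gx: grasp offset along scoop x"""
    S,q=ori(yaw,pitch,flip); return np.array(lip)+S.apply([0.047+gx,0,gz+0.054]),q
E
python3 - <<'E'
from h import *
for n,p,z in (("far L",(387.7,137.3),.055),("far R",(430.7,141),.055),("near L",(375.3,267.7),.095),("near R",(420,271.7),.095),
  ("mouthL",(310,222.3),.007),("mouthR",(338.7,226),.007),("backL",(316,187),.049),("backR",(344.7,191.3),.049),("barback",(330,188),.139),("barfrontL",(322,215),.139),("barfrontR",(332,216.3),.139)):
    print(n,np.round(onplane("top",[p],z)[0],4))
q0=arm.read_joint_positions()
for flip in (0,1):
  for lab,lip,yaw,pit in (("grasp",(.46,-.02,.004),-.1,0),("far",(.60,-.26,.006),-.1,0),("near",(.40,-.22,.006),-.1,0),("tilt",(.39,-.22,.06),-.1,.45),("tilt2",(.39,-.22,.15),-.1,.45),("pour",(.49,.23,.15),0,-.9),("pour2",(.49,.23,.15),0,-1.2)):
    p,q=tcp_for(lip,yaw,pit,flip); a=arm.ik(p,q); print(flip,lab,np.round(p,3),None if a is None else np.round(a,2))
p=[.50,-.15,.40]
for flip in (1,0):
    try: arm.movep(p,ori(-.1,0,flip)[1]); break
    except arm.MotionError as e: print(e)
print(flip,arm.read_tool_pos(),arm.read_eef_rot(),arm.read_time())
im=snapshot("wrist"); cv2.imwrite("pics/w1.png",im)
E
```

```text
far L [ 0.7131 -0.1767  0.055 ]
far R [ 0.7053 -0.293   0.055 ]
near L [ 0.3669 -0.142   0.095 ]
near R [ 0.358  -0.2575  0.095 ]
mouthL [0.4828 0.029  0.007 ]
mouthR [ 0.4739 -0.0499  0.007 ]
backL [0.5765 0.0138 0.049 ]
backR [ 0.5662 -0.0631  0.049 ]
barback [ 0.5664 -0.0219  0.139 ]
barfrontL [ 0.4987 -0.0029  0.139 ]
barfrontR [ 0.4958 -0.0278  0.139 ]
0 grasp [ 0.507 -0.025  0.176] [-0.04  0.57  0.06  1.98 -0.06  0.59 -1.61]
0 far [ 0.647 -0.265  0.178] [ 0.3   0.82  0.11  1.4  -0.1   0.93 -1.24]
0 near [ 0.447 -0.225  0.178] [ 0.37  0.56  0.08  1.99 -0.08  0.59 -1.17]
0 tilt [ 0.507 -0.232  0.194] [ 0.25  0.76  0.17  1.55  0.01  1.26 -1.28]
0 tilt2 [ 0.507 -0.232  0.284] [ 0.25  0.66  0.17  1.47  0.03  1.45 -1.28]
0 pour [0.384 0.23  0.294] None
0 pour2 [0.347 0.23  0.256] None
1 grasp [ 0.507 -0.025  0.176] [ 0.43  0.66 -0.65  1.96  0.59  0.72  0.89]
1 far [ 0.647 -0.265  0.178] [ 0.68  0.89 -0.64  1.38  0.57  1.05  1.4 ]
1 near [ 0.447 -0.225  0.178] [ 0.82  0.63 -0.61  1.98  0.55  0.7   1.34]
1 tilt [ 0.507 -0.232  0.194] [ 0.71  0.85 -0.67  1.54  0.49  1.41  1.37]
1 tilt2 [ 0.507 -0.232  0.284] [ 0.72  0.75 -0.71  1.45  0.44  1.57  1.42]
1 pour [0.384 0.23  0.294] None
1 pour2 [0.347 0.23  0.256] None
1 [ 0.49981043 -0.15135813  0.39960427] [ 5.13456622e-02  9.98680833e-01 -2.77878166e-04 -3.74772692e-04] 1.9917
```

View pics/w1.png

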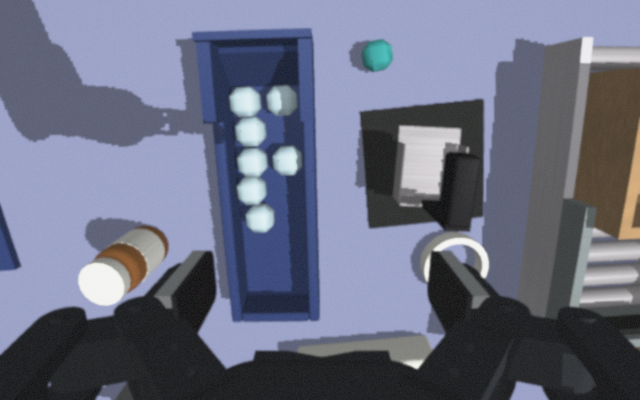

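Wrist view: seven cubes (pixels x 245-287, y 100-217), the tub, and the scoop at (435,180). Pouring with the mouth toward the robot isn't reachable, so I'll search for pour yaws while taking a view centred on the tub.

Run:
```python
from h import *
arm.movep([.58,-.22,.40],ori(-.1,0,1)[1])
print(arm.read_tool_pos(),arm.read_eef_rot())
im=snapshot("wrist"); cv2.imwrite("pics/w2.png",im)
np.save("w2pose.npy",np.r_[arm.read_tool_pos(),arm.read_eef_rot()])
cv2.imwrite("pics/w2c.png",cv2.resize(im[20:320,200:440],None,fx=2,fy=2,interpolation=cv2.INTER_CUBIC))
arm_q=arm.read_joint_positions()
for flip in (0,1):
  for yaw in np.radians(range(-180,180,30)):
    r=[]
    for pit in (.35,0,-.5,-.8,-1.1):
      lip=np.array([.525,.23,.165]) 
      p,q=tcp_for(lip,yaw,pit,flip); a=arm.ik(p,q); r.append('-' if a is None else 'Y')
    print(flip,round(np.degrees(yaw)),''.join(r))
```

```text
[ 0.5800877  -0.22097766  0.39875651] [ 5.09674267e-02  9.98699623e-01  7.38001523e-04 -9.16149121e-04]
0 -180 YYY--
0 -150 YYY--
0 -120 YYYY-
0 -90 YYYYY
0 -60 YYYYY
0 -30 YYYYY
0 0 YYYY-
0 30 YYYY-
0 60 YYYYY
0 90 YYYYY
0 120 YYYYY
0 150 YYYYY
1 -180 YYY--
1 -150 YYY--
1 -120 YYYY-
1 -90 YYYYY
1 -60 YYYYY
1 -30 YYYYY
1 0 YYYY-
1 30 YYYY-
1 60 YYYYY
1 90 YYYYY
1 120 YYYYY
1 150 YYYYY
```

View pics/w2c.png

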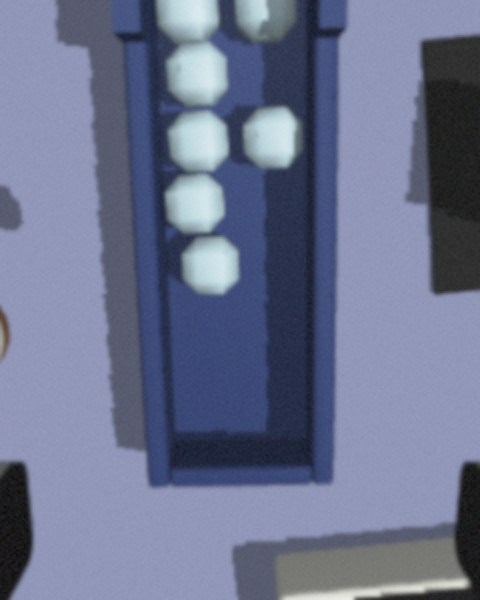

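The crop shows the tub rim clearly. Rim corners in the crop are outer-left (125,40)→(150,485), outer-right (338,40)→(332,483) and guard step at y≈37. I'll cast these onto z=0.055.

Run:
```python
from h import *
P=lambda l,z:onplane("wrist",[(200+x/2,20+y/2) for x,y in l],z)
o=P([(125,40),(150,485),(338,40),(332,483),(147,40),(171,470),(318,40),(313,470),(148,40)],.055)
print(np.round(o,4))
for a,b in ((0,2),(4,6)):
    m0=(o[a]+o[b])/2; m1=(o[a+1]+o[b+1])/2; d=m1-m0; print(m0.round(4),m1.round(4),"yaw",np.arctan2(d[1],d[0]), np.linalg.norm(o[a]-o[b]),np.linalg.norm(o[a+1]-o[b+1]))
# individual edges yaw
for a in (0,2,4,6): d=o[a+1]-o[a]; print(np.arctan2(d[1],d[0]))
print("guard step", P([(118,38),(344,32)],.085).round(4))
im=cv2.imread("pics/w2.png");hsv=cv2.cvtColor(im,cv2.COLOR_BGR2HSV)
m=cv2.inRange(hsv,(75,5,130),(108,90,255));m[330:]=0;m[:,:200]=0;m[:,380:]=0
m=cv2.erode(m,np.ones((5,5)))
n,_,s,c=cv2.connectedComponentsWithStats(m)
for i in range(1,n):
    if s[i,4]>80: print(s[i,4],onplane("wrist",[c[i]],.023).round(3))
```

```text
[[ 0.4417 -0.2706  0.055 ]
 [ 0.7033 -0.2916  0.055 ]
 [ 0.4533 -0.1555  0.055 ]
 [ 0.7135 -0.1768  0.055 ]
 [ 0.443  -0.2587  0.055 ]
 [ 0.6944 -0.277   0.055 ]
 [ 0.4523 -0.1663  0.055 ]
 [ 0.7033 -0.1882  0.055 ]
 [ 0.4431 -0.2581  0.055 ]]
[ 0.4475 -0.213   0.055 ] [ 0.7084 -0.2342  0.055 ] yaw -0.08097067126888578 0.11570793930694379 0.11517948822819209
[ 0.4477 -0.2125  0.055 ] [ 0.6989 -0.2326  0.055 ] yaw -0.07979959370673403 0.09285277191162898 0.08929623628454356
-0.07999884264640171
-0.08194755016933972
-0.07274332152913475
-0.0868569852193259
guard step [[ 0.4456 -0.2699  0.085 ]
 [ 0.4542 -0.1564  0.085 ]]
1212 [[ 0.44  -0.235  0.023]]
368 [[ 0.423 -0.194  0.023]]
1017 [[ 0.515 -0.242  0.023]]
465 [[ 0.499 -0.195  0.023]]
469 [[ 0.573 -0.239  0.023]]
```

Run:
```python
from h import *
arm.move_gripper(1.0)
arm.movep([.54,-.018,.33],ori(-.12,0,1)[1])
im=snapshot("wrist"); cv2.imwrite("pics/w3.png",im)
np.save("w3pose.npy",np.r_[arm.read_tool_pos(),arm.read_eef_rot()]); print(arm.read_tool_pos())
cv2.imwrite("pics/w3c.png",cv2.resize(im[0:300,180:460],None,fx=2,fy=2,interpolation=cv2.INTER_CUBIC))
```

```text
[ 0.5410123  -0.02033391  0.33040584]
```

View pics/w3c.png

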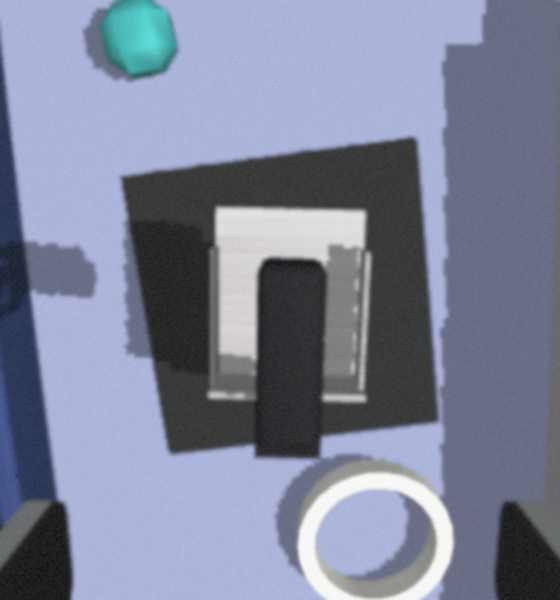

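Crop: mouth corners at (215,207) and (366,211), the bar at x 256-325 with its rear end at y=457, and the mat corners visible.

Run:
```python
from h import *
P=lambda l,z:onplane("wrist",[(180+x/2,y/2) for x,y in l],z)
m=P([(215,207),(366,211)],.005); b=P([(255,457),(322,457)],.139); mat=P([(123,177),(415,138),(437,420),(170,453)],.004)
print("mat",mat.mean(0).round(4), mat.round(3).tolist())
d=m[1]-m[0]; yaw1=np.arctan2(d[1],d[0])-np.pi/2
mm=m.mean(0);bm=b.mean(0); e=bm-mm; yaw2=np.arctan2(e[1],e[0]); print(mm,bm,yaw1,yaw2,np.linalg.norm(e[:2]),np.linalg.norm(d))
yaw=(yaw1+yaw2)/2; u=np.array([np.cos(yaw),np.sin(yaw)])
c=(mm[:2]+u*.047 + bm[:2]-u*.043)/2; print("scoop",c,yaw)
np.save("scoop.npy",np.r_[c,yaw]); np.save("mat.npy",mat.mean(0))
S,q=ori(yaw,0,1); gx=.0
p=np.r_[c,.004+.118+.054]+S.apply([gx,0,0])
arm.movep(p+[0,0,.10],q)
# correct steady-state offset
off=arm.read_tool_pos()-(p+[0,0,.10]); print("off",off)
arm.line_to(p+[0,0,.0],.08)
print(arm.read_tool_pos()-p,arm.read_ft_force())
arm.move_gripper(0.2,120)
print(arm.read_opening(),arm.read_finger_force(),arm.read_ft_force(),arm.read_tool_pos(),arm.read_time())
```

```text
mat [ 0.5294 -0.0182  0.004 ] [[0.451, -0.096, 0.004], [0.451, 0.06, 0.004], [0.608, 0.06, 0.004], [0.608, -0.097, 0.004]]
[ 0.47900131 -0.00965147  0.005     ] [ 0.57027097 -0.02289146  0.139     ] -0.14945856377734978 -0.1440595783411008 0.09222498464564095 0.08119672986528079
scoop [ 0.52661464 -0.01656393] -0.1467590710592253
off [ 0.00036505 -0.00170949 -0.00025694]
[3.42725907e-04 6.27664317e-05 5.03019660e-04] [ 0.21282017 -0.41315262  1.34169422]
0.28419161909188134 117.7111566066742 [0.37184628 0.92498545 1.17744885] [ 0.52688853 -0.01608232  0.17633456] 6.0583
```

```bash
cat >> h.py <<'E'
TO=np.array([.5635,-.2224]); TY=-.081
GZ=.1183
def tub(x,z,y=0): c,s=np.cos(TY),np.sin(TY); return np.array([TO[0]+c*x-s*y,TO[1]+s*x+c*y,z])
def go(lip,yaw,pitch,v=.1,tol=None):
    p,q=tcp_for(lip,yaw,pitch,1,0,GZ); arm.line_to(p,v,q)
    return p
def lipnow():
    S=Ro.from_quat(arm.read_eef_rot())*Ro.from_matrix(np.diag([-1,1,-1.]))
    return arm.read_tool_pos()-S.apply([.047,0,GZ+.054])
def tubxy(p): d=p[:2]-TO; c,s=np.cos(TY),np.sin(TY); return np.array([c*d[0]+s*d[1],-s*d[0]+c*d[1],p[2]])
E
cat > sweep.py <<'E'
from h import *
def sweep(x0=.036,xend=-.153,flim=9):
    p=go(tub(x0,.12),TY,0,.2); arm.pause(.3)
    e=tubxy(lipnow())-[x0,0,.12]; print("hover err",e.round(4))
    ey=-e[1]; f0=arm.read_ft_force()
    go(tub(x0,.03,ey),TY,0,.12); print("f",(arm.read_ft_force()-f0).round(2))
    z=.012
    while z>.003:
        go(tub(x0,z,ey),TY,0,.05); arm.pause(.1); df=arm.read_ft_force()-f0
        if df[2]>2: break
        z-=.001
    print("floor at cmd",z,df.round(2),tubxy(lipnow()).round(4))
    x=x0
    while x>xend:
        x=max(x-.01,xend); go(tub(x,z,ey),TY,0,.06); df=arm.read_ft_force()-f0
        if abs(df[0])>flim or df[2]>12: print("stop"); break
        if int(round((x0-x)*100))%3==0: print(round(x,3),df.round(1))
    print("end",tubxy(lipnow()).round(4),df.round(2),arm.read_time())
    return x,z,ey,f0
E
python3 - <<'E'
from sweep import *
p,q=arm.read_tool_pos(),arm.read_eef_rot()
arm.line_to(p+[0,0,.13],.15); print(arm.read_opening(),arm.read_ft_force())
r=sweep(xend=-.06); np.save("sw.npy",np.r_[r[0],r[1],r[2],r[3]])
cv2.imwrite("pics/s1.png",snapshot("scene")[150:330,160:320].repeat(3,0).repeat(3,1))
E
```

```text
0.2904505726413232 [ 0.16438186 -0.09698982 -1.56446452]
hover err [-0.0001  0.0004  0.0003]
f [-0.43  1.89 -0.55]
floor at cmd 0.004999999999999997 [-2.93  2.06  6.57] [ 0.0364 -0.0003  0.006 ]
0.006 [1.4 0.6 6.6]
-0.024 [2.5 2.6 8.3]
-0.054 [2.4 1.4 8. ]
end [-0.0577 -0.0001  0.0059] [2.84 1.55 7.96] 15.8083
```

View pics/s1.png

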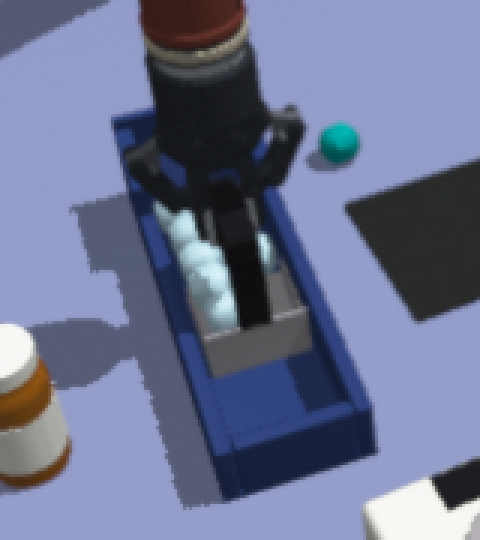

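The picture shows the scoop flat on the tub floor with cubes entering the pan along its -y side, so I'll continue to the ramp and lift.

```bash
cat >> sweep.py <<'E'
def finish(x,z,ey,f0,xend=-.153,flim=9):
    while x>xend:
        x=max(x-.01,xend); go(tub(x,z,ey),TY,0,.05); df=arm.read_ft_force()-f0
        print(round(x,3),df.round(1))
        if abs(df[0])>flim or df[2]>14: print("stop"); break
    xl=x; a=np.radians(55)
    for s in np.arange(.005,.046,.005):
        dz=np.sin(a)*s; zz=.007+dz; pit=np.arcsin(max(dz-.002,0)/.094)
        go(tub(xl-np.cos(a)*s,zz,ey),TY,pit,.05); df=arm.read_ft_force()-f0
    print("ramp",df.round(1),pit,tubxy(lipnow()).round(4))
    go(tub(xl-np.cos(a)*s+.004,.10,ey),TY,pit,.1)
    go(tub(xl-np.cos(a)*s+.03,.22,ey),TY,pit,.15)
    print("up",(arm.read_ft_force()-f0).round(2),arm.read_opening(),arm.read_time())
E
python3 - <<'E'
from sweep import *
r=np.load("sw.npy"); finish(r[0],.0055,r[2],r[3:])
im=snapshot("scene"); cv2.imwrite("pics/s2.png",cv2.resize(im[60:330,130:400],None,fx=2,fy=2))
E
```

```text
-0.07 [2.3 1.9 7.6]
-0.08 [2.1 1.1 8.1]
-0.09 [2.9 1.2 7.2]
-0.1 [3.4 1.2 7.2]
-0.11 [3.9 0.5 7. ]
-0.12 [3.9 1.3 6.9]
-0.13 [3.4 0.8 6.8]
-0.14 [4.2 1.1 7.2]
-0.15 [4.5 1.6 5.9]
-0.153 [4.4 1.6 6.2]
ramp [-0.2  0.9 -2.7] 0.37994636451359987 [-0.1786 -0.0003  0.0435]
up [-0.84  0.25 -1.04] 0.2886358661262281 23.1917
```

View pics/s2.png

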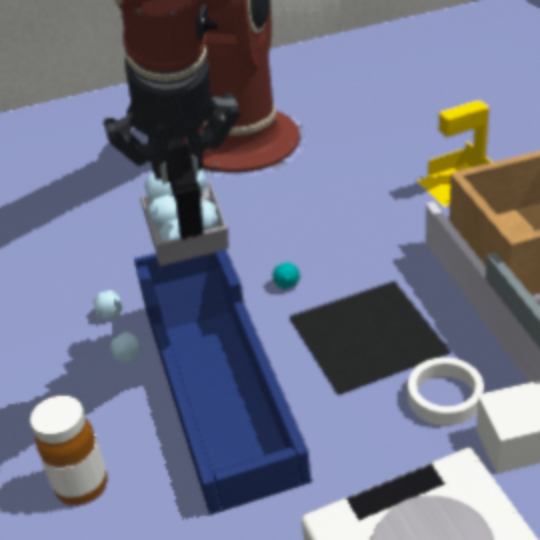

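Two cubes fell onto the bench beside the tub, at (107,305) and (125,347); the other five are in the scoop. I'll pour those five first, after re-measuring the carton.

```bash
cat >> h.py <<'E'
def carton():
    im=snapshot("top");hsv=cv2.cvtColor(im,cv2.COLOR_BGR2HSV);m=cv2.inRange(hsv,(5,80,60),(20,255,255))
    k=np.zeros_like(m);k[110:270,190:285]=m[110:270,190:285]
    c=max(cv2.findContours(k,0,1)[0],key=cv2.contourArea); b=onplane("top",cv2.boxPoints(cv2.minAreaRect(c)),.139)
    return b
E
python3 - <<'E'
from h import *
b=carton(); print(b.round(4).tolist(), b.mean(0))
ROT=-1.0
# dry-run ik of carry path
q=None
C=np.array([.522,.228]);
for yaw,pit in ((TY,.38),(-.5,.38),(-1.0,.38),(-1.0,0),(-1,-.5),(-1,-.8),(-1,-1.1)):
    m=-np.array([np.cos(yaw),np.sin(yaw)])
    lip=np.r_[C-m*.03,.16]; p,qq=tcp_for(lip,yaw,pit,1,0,GZ); a=arm.ik(p,qq); print(yaw,pit,p.round(3),None if a is None else np.round(a,2))
E
```

```text
[[0.44, 0.3162, 0.139], [0.6103, 0.3072, 0.139], [0.5988, 0.1371, 0.139], [0.4291, 0.1474, 0.139]] [0.51955712 0.2269633  0.139     ]
-0.081 0.38 [0.659 0.217 0.303] [-0.05  0.92 -0.68  0.97  0.3   1.7   0.89]
-0.5 0.38 [0.643 0.162 0.303] [ 0.08  0.83 -0.61  1.16  0.14  1.5   0.63]
-1.0 0.38 [0.596 0.112 0.303] [ 0.2   0.67 -0.53  1.45 -0.04  1.21  0.34]
-1.0 0 [0.564 0.163 0.332] [-0.03  0.52 -0.47  1.56  0.26  1.11  0.01]
-1 -0.5 [0.516 0.238 0.334] [-0.41  0.5  -0.4   1.67  0.73  1.22 -0.54]
-1 -0.8 [0.489 0.279 0.314] [-0.59  0.6  -0.42  1.7   0.96  1.43 -0.83]
-1 -1.1 [0.467 0.314 0.28 ] [-0.72  0.76 -0.43  1.71  1.11  1.68 -1.05]
```

```bash
cat > pour.py <<'E'
from h import *
def pour(C,yaw=-1.0,pit0=.38,zc=.25):
    m=-np.array([np.cos(yaw),np.sin(yaw)]); L=np.r_[C-m*.03,zc]
    l0=lipnow(); y0=TY
    for k in (.25,.5,.75,1): go(np.r_[(l0*(1-k)+L*k)[:2],zc],y0*(1-k)+yaw*k,pit0,.13)
    for pit,z in ((.38,.17),(.1,.16),(-.25,.155),(-.4,.15),(-.55,.15),(-.75,.15),(-1.0,.15)):
        if pit<=pit0: go(np.r_[L[:2],z],yaw,pit,.08)
    arm.pause(.4)
    for dz in (.012,0,.012,0): go(np.r_[L[:2],.15+dz],yaw,-1.0,.2)
    print(arm.read_opening(),arm.read_ft_force().round(2),arm.read_time())
    for pit,z in ((-.6,.17),(0,.2),(0,.25)): go(np.r_[L[:2],z],yaw,pit,.15)
E
python3 - <<'E'
from pour import *
pour(np.array([.5197,.231]))
L=lipnow(); go(np.r_[.50,.02,.22],-.5,0,.2)
cv2.imwrite("pics/t2.png",cv2.resize(snapshot("top")[125:300,185:485],None,fx=2.6,fy=2.6,interpolation=cv2.INTER_CUBIC))
E
```

```text
0.28762370769988205 [ 0.21  0.25 -1.52] 33.0333
```

View pics/t2.png

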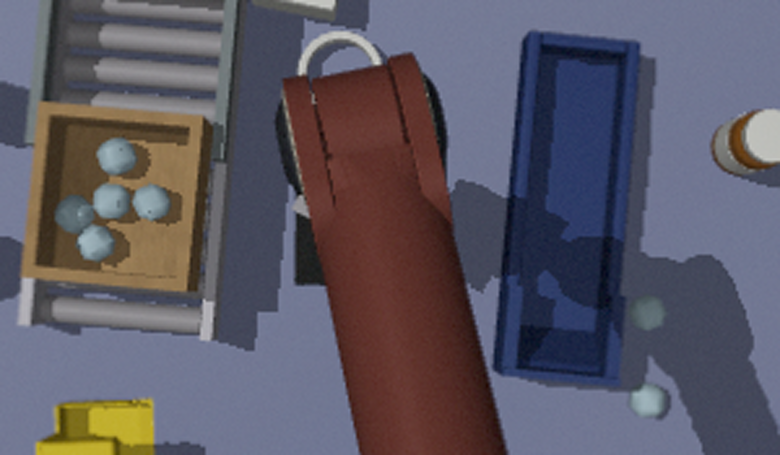

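The five cubes are in the carton. The two loose ones are at crop (648,313) and (650,402), beside the tub's -y wall. I'll use the tub's outer wall as a backstop for scooping them.

Run:
```python
from h import *
c=onplane("top",[(185+648/2.6,125+313/2.6),(185+650/2.6,125+402/2.6),(474,185)],.017)
print(c.round(4)); print([tubxy(x).round(4) for x in c])
o=onplane("top",[(185+620/2.6,125+383/2.6)],.0); print("tub near-right base",tubxy(o[0]).round(4))
for yo in (-90,-70,-110,-45,-135):
  yaw=TY+np.radians(yo)
  print(yo,[[(arm.ik(*tcp_for(tub(x,z,y),yaw,p,1,0,GZ)) is not None)*1 for z,p,y in ((.12,0,-.11),(.0,0,-.11),(0,0,-.058),(.035,.38,-.058),(.2,.38,-.07))] for x in (-.11,-.15,-.19,-.21)])
```

```text
[[ 0.4244 -0.3117  0.017 ]
 [ 0.3312 -0.3144  0.017 ]
 [ 0.5921 -0.4222  0.017 ]]
[array([-0.1314, -0.1003,  0.017 ]), array([-0.2241, -0.1105,  0.017 ]), array([ 0.0447, -0.1968,  0.017 ])]
tub near-right base [-0.2081 -0.0807  0.    ]
-90 [[1, 1, 1, 1, 1], [1, 1, 1, 1, 1], [1, 1, 1, 1, 1], [1, 1, 1, 1, 1]]
-70 [[1, 1, 1, 1, 1], [1, 1, 1, 1, 1], [1, 1, 1, 1, 1], [1, 1, 1, 1, 1]]
-110 [[1, 1, 1, 1, 1], [1, 1, 1, 1, 1], [1, 1, 1, 1, 1], [1, 1, 1, 1, 1]]
-45 [[1, 1, 1, 1, 1], [1, 1, 1, 1, 1], [1, 1, 1, 1, 1], [1, 1, 1, 1, 1]]
-135 [[1, 1, 1, 1, 1], [1, 1, 1, 1, 1], [1, 1, 1, 1, 1], [1, 1, 1, 1, 1]]
```

```bash
cat >> h.py <<'E'
def cubes_out():
    im=snapshot("top");hsv=cv2.cvtColor(im,cv2.COLOR_BGR2HSV);m=cv2.inRange(hsv,(78,25,70),(105,110,255))
    k=np.zeros_like(m);k[200:330,415:475]=m[200:330,415:475];k=cv2.morphologyEx(k,cv2.MORPH_OPEN,np.ones((3,3)))
    n,_,s,c=cv2.connectedComponentsWithStats(k)
    return [(int(s[i,4]),s[i,:4].tolist(),tubxy(onplane("top",[c[i]],.017)[0]).round(4).tolist()) for i in range(1,n) if s[i,4]>25]
E
python3 - <<'E'
from h import *
W=TY-np.pi/2
print(cubes_out())
go(np.r_[.45,-.15,.2],-1.0,0,.25)
go(tub(-.26,.2,-.13),W,0,.2)
print(cubes_out())
go(tub(-.295,.12,-.068),W,0,.2); f0=arm.read_ft_force()
go(tub(-.295,.02,-.068),W,0,.12); go(tub(-.295,.002,-.068),W,0,.05)
print((arm.read_ft_force()-f0).round(2),tubxy(lipnow()).round(4))
go(tub(-.24,.002,-.068),W,0,.05);print((arm.read_ft_force()-f0).round(2))
go(tub(-.225,.002,-.068),W,0,.05);print((arm.read_ft_force()-f0).round(2),tubxy(lipnow()).round(4))
go(tub(-.24,.002,-.068),W,0,.05)
go(tub(-.24,.12,-.068),W,0,.15)
go(tub(-.15,.2,-.02),-1.0,0,.2)
go(np.r_[.5,0,.2],-.5,0,.25)
print(cubes_out(),arm.read_time())
im=snapshot("top");cv2.imwrite("pics/t3.png",cv2.resize(im[200:320,370:490],None,fx=4,fy=4,interpolation=cv2.INTER_CUBIC))
E
```

```text
[(140, [427, 239, 14, 13], [-0.1299, -0.0982, 0.017]), (140, [427, 273, 14, 12], [-0.2213, -0.1068, 0.017])]
[(144, [427, 239, 14, 13], [-0.13, -0.0986, 0.017]), (142, [428, 273, 13, 12], [-0.2213, -0.1069, 0.017])]
[ 0.99 -0.11 -0.56] [-0.2952 -0.0678  0.0017]
[ 0.1   0.22 -0.02]
[ 0.2   0.24 -0.72] [-0.2246 -0.0679  0.0019]
[(142, [427, 238, 14, 13], [-0.1284, -0.0978, 0.017]), (138, [429, 252, 14, 12], [-0.1642, -0.1069, 0.017])] 46.15
```

View pics/t3.png

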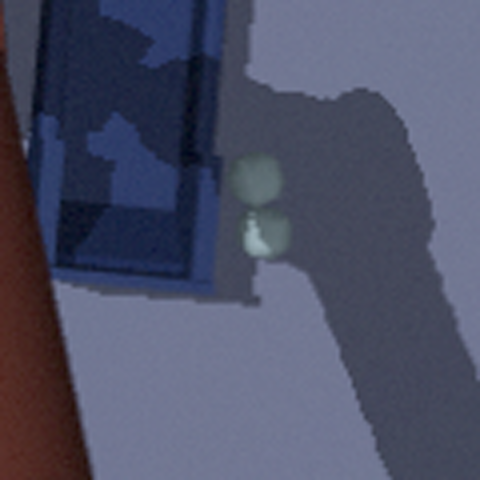

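The crop shows the two cubes side by side against the tub's -y side, at crop (258,180) and (266,235). I'll sweep both into the wall.

Run:
```python
from h import *
W=TY-np.pi/2; X=-.146
go(tub(-.15,.2,-.06),-1.0,0,.25)
go(tub(X,.13,-.155),W,0,.2); arm.pause(.2); print(tubxy(lipnow()).round(4)); f0=arm.read_ft_force()
go(tub(X,.02,-.155),W,0,.12); z=.004
while z>-.004:
    go(tub(X,z,-.155),W,0,.05); arm.pause(.1); df=arm.read_ft_force()-f0
    if df[2]>2.5: break
    z-=.001
print("bench",z,df.round(2))
y=-.155
while y<-.0580:
    y=min(y+.008,-.0580); go(tub(X,z,y),W,0,.05); df=arm.read_ft_force()-f0
    if y>-.12: print(round(y,4),tubxy(lipnow()).round(4),df.round(1))
    if np.hypot(*df[:2])>12: break
print("t",arm.read_time())
im=snapshot("scene");cv2.imwrite("pics/s4.png",cv2.resize(im[130:300,110:300],None,fx=3,fy=3))
np.save("sw2.npy",np.r_[y,z])
```

```text
[-0.1449 -0.1539  0.1309]
bench -0.001 [-0.42  1.88  7.49]
-0.115 [-0.1437 -0.1165  0.    ] [ 1.2 -1.6  8.8]
-0.107 [-0.1437 -0.1087  0.    ] [ 1.6 -3.   9.4]
-0.099 [-0.1437 -0.1006  0.    ] [ 1.9 -2.1  8.4]
-0.091 [-0.1437 -0.0926  0.    ] [ 1.5 -2.7  9.7]
-0.083 [-1.436e-01 -8.640e-02  1.000e-04] [ 1.6 -3.9  9. ]
-0.075 [-0.1429 -0.0831  0.0009] [-0.2 -7.7 11.7]
-0.067 [-0.142  -0.0784  0.002 ] [ -0.2 -11.5  15.9]
-0.059 [-0.1418 -0.073   0.0031] [ -3.1 -13.8  22.8]
t 55.6583
```

View pics/s4.png

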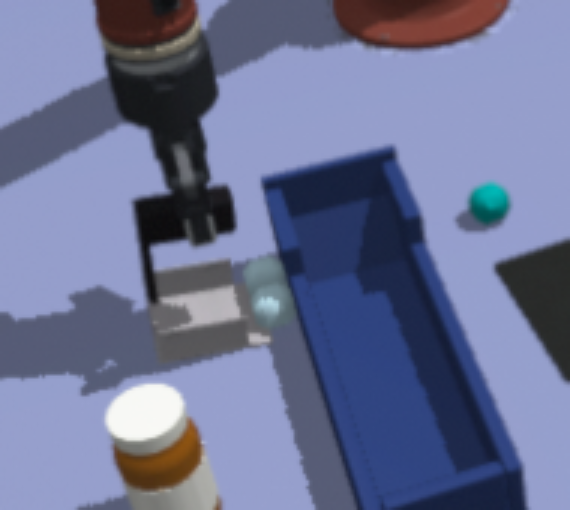

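The lip is about half under the cubes at the wall and jamming, with 23 N pressing down. I'll unload it and lift the lip gradually while advancing.

Run:
```python
from h import *
W=TY-np.pi/2; X=-.146; f0=np.array([0.2,.2,-1.5])
def st(t): print(t,tubxy(lipnow()).round(4),(arm.read_ft_force()-f0).round(1),round(arm.read_opening(),4),
   (Ro.from_quat(arm.read_eef_rot())*Ro.from_matrix(np.diag([-1,1,-1.]))).apply([0,0,1]).round(3))
st("now")
go(tub(X,.003,-.070),W,0,.04); st("a")
for pit in (.04,.08,.12,.16,.2):
    go(tub(X,.002+.094*np.sin(pit),-.066+pit*.03),W,pit,.04); st(pit)
im=snapshot("scene");cv2.imwrite("pics/s5.png",cv2.resize(im[130:300,110:300],None,fx=3,fy=3))
print(arm.read_time())
```

```text
now [-0.1417 -0.073   0.0031] [ -4.1 -13.9  22.2] 0.2867 [-0.01   0.021  1.   ]
a [-0.1459 -0.072   0.0033] [-2.1 -4.   6.7] 0.2891 [-0.001  0.003  1.   ]
0.04 [-0.1476 -0.063   0.0045] [ 0.3 -0.3 -0.8] 0.2908 [-0.    -0.043  0.999]
0.08 [-0.1467 -0.063   0.0089] [-0.1 -0.7 -1.2] 0.2894 [-0.005 -0.08   0.997]
0.12 [-0.1462 -0.0625  0.013 ] [-0.6 -0.  -1.3] 0.2844 [-0.009 -0.119  0.993]
0.16 [-0.1461 -0.0616  0.0168] [-0.1 -0.5 -0.9] 0.2864 [-0.013 -0.158  0.987]
0.2 [-0.1461 -0.0604  0.0204] [ 0.1  0.4 -0.6] 0.287 [-0.016 -0.197  0.98 ]
57.6
```

View pics/s5.png

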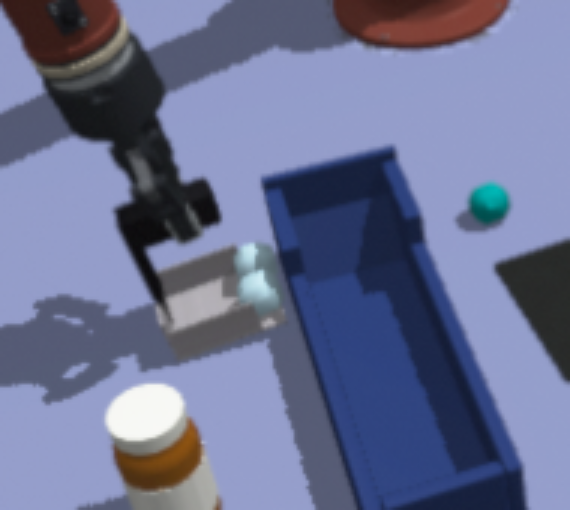

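Both cubes now sit on the lip. I'll tilt further so they slide back into the pan, then lift, carry and pour.

Run:
```python
from pour import *
W=TY-np.pi/2; X=-.146
for pit in (.28,.36,.45): go(tub(X,.006+.094*np.sin(pit),-.0605),W,pit,.05)
arm.pause(.3)
go(tub(X,.06+.041,-.066),W,.45,.08); go(tub(X,.22,-.08),W,.45,.15)
print(arm.read_ft_force().round(2),cubes_out())
im1=cv2.resize(snapshot("scene")[60:300,80:320],None,fx=1.65,fy=1.65)
b=carton(); print(b.round(4).tolist())
cv2.imwrite("pics/s6.png",im1)
```

```text
[ 1.36 -0.62 -2.37] [(42, [471, 244, 4, 11], [-0.1314, -0.2069, 0.017]), (62, [470, 258, 5, 14], [-0.1733, -0.2094, 0.017])]
[[0.4534, 0.3184, 0.139], [0.6235, 0.3079, 0.139], [0.6107, 0.1415, 0.139], [0.4412, 0.1532, 0.139]]
```

View pics/s6.png

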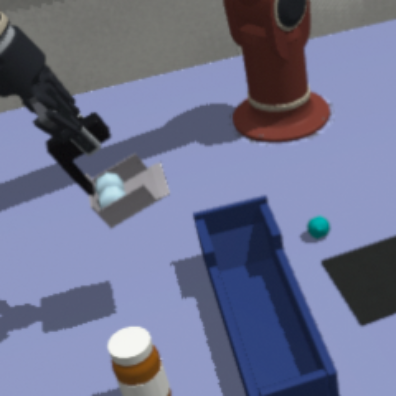

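Both cubes are in the pan, and the carton has shifted about 13 mm to a centre of roughly (.534,.233). I'll pour, then check.

```bash
sed -i 's/zc=.25):/zc=.25,y0=TY):/; s/l0=lipnow(); y0=TY/l0=lipnow()/' pour.py
python3 - <<'E'
from pour import *
go(lipnow()+[0,0,.03],TY-np.pi/2,.45,.1)
pour(np.array([.534,.233]),y0=TY-np.pi/2,pit0=.4)
M=np.load("mat.npy")
go(np.r_[M[0]-.047,M[1],.15],0,0,.2)
b=carton(); print(b.round(4).tolist())
print(arm.read_time(),lipnow())
im=snapshot("top");cv2.imwrite("pics/t7.png",cv2.resize(im[100:300,180:480],None,fx=2.6,fy=2.6,interpolation=cv2.INTER_CUBIC))
E
```

```text
0.28862319445207113 [-0.28  0.46 -2.07] 72.8583
[[0.4535, 0.3185, 0.139], [0.6235, 0.3071, 0.139], [0.6095, 0.1367, 0.139], [0.4401, 0.1493, 0.139]]
76.2167 [ 0.48271327 -0.01694048  0.1501584 ]
```

View pics/t7.png

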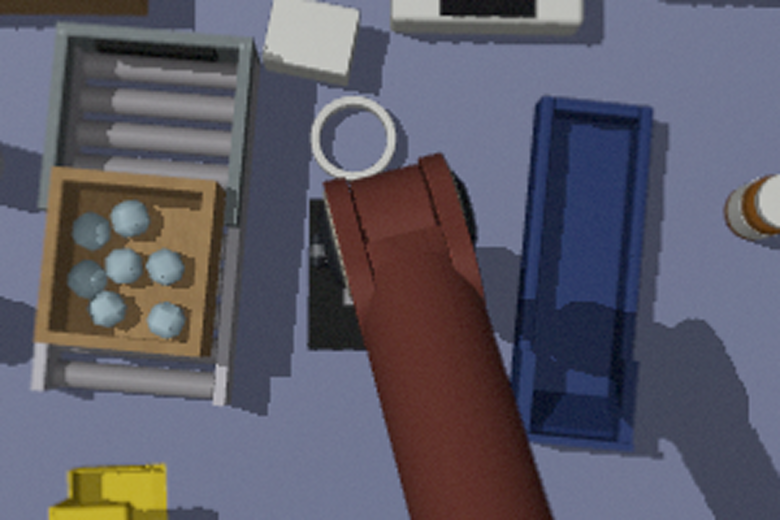

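All seven cubes are in the carton. I'll set the scoop down on the mat, then measure the track.

Run:
```python
from h import *
M=np.load("mat.npy"); f0=arm.read_ft_force()
go(np.r_[M[0]-.047,M[1],.02],0,0,.12); z=.009
while z>.001:
    go(np.r_[M[0]-.047,M[1],z],0,0,.04); arm.pause(.1); df=arm.read_ft_force()-f0
    if df[2]>2: break
    z-=.001
print(z,df.round(2))
arm.move_gripper(1.0); arm.pause(.3)
p=arm.read_tool_pos(); arm.line_to(p+[0,0,.16],.12)
arm.movep([.47,-.25,.35],ori(0,0,1)[1]); print(arm.read_time())
b=carton(); print(b.round(4).tolist())
P=lambda l,z:onplane("top",[(180+x/2.6,100+y/2.6) for x,y in l],z).round(4).tolist()
print("stop top outer",P([(62,25),(255,38)],.11),"near rail ends",P([(38,388),(222,402)],.07))
im=snapshot("top");cv2.imwrite("pics/t8.png",cv2.resize(im[100:300,180:480],None,fx=2.6,fy=2.6,interpolation=cv2.INTER_CUBIC))
```

```text
0.007 [-0.58 -0.09  3.4 ]
82.075
[[0.4536, 0.3187, 0.139], [0.6235, 0.3073, 0.139], [0.6095, 0.1367, 0.139], [0.4401, 0.1493, 0.139]]
stop top outer [[0.7675, 0.3066, 0.11], [0.7569, 0.1141, 0.11]] near rail ends [[0.4062, 0.3292, 0.07], [0.3953, 0.1432, 0.07]]
```

View pics/t8.png

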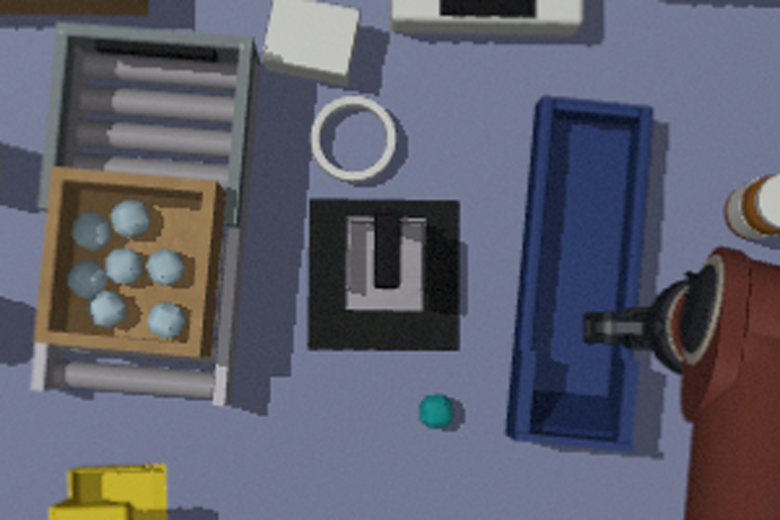

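The scoop is upright and centred on the mat. Track yaw is about -0.071, with about 137 mm of travel left. Now the push, watching the force.

Run:
```python
from h import *
yaw=-.0713; u=np.array([np.cos(yaw),np.sin(yaw)]); bay=np.array([.6713,.2169]); q=ori(yaw,0,1)[1]
T=lambda s,z:np.r_[bay+u*s,z]      # s along track relative to carton home centre
arm.move_gripper(0.0,60)
arm.movep(T(-.27,.30),q); arm.line_to(T(-.27,.16),.12); arm.pause(.2); f0=arm.read_ft_force()
print(arm.read_tool_pos(),T(-.27,.16))
s=-.25
while s<-.06:
    arm.line_to(T(s,.16),.05); df=(arm.read_ft_force()-f0).round(1); f=df[:2]@u
    if s>-.125: print(round(s,3),df)
    if f<-6: break
    s+=.008 if s<-.12 else .003
print("contact s",s,tubxy(arm.read_tool_pos())is None)
arm.line_to(T(s-.02,.16),.05); arm.line_to(T(s-.06,.16),.1); arm.line_to(T(s-.06,.32),.15)
arm.movep([.47,-.25,.35],ori(0,0,1)[1]); print(arm.read_time())
b=carton(); print(b.round(4).tolist())
im=snapshot("top");cv2.imwrite("pics/t9.png",cv2.resize(im[100:300,180:480],None,fx=2.6,fy=2.6,interpolation=cv2.INTER_CUBIC))
```

```text
[0.40222534 0.23623943 0.16047703] [0.40198601 0.23613469 0.16      ]
-0.122 [0.9 0.4 0.2]
-0.114 [-0.5  1.1  0.1]
-0.111 [0.6 0.  0.8]
-0.108 [ 1.2  0.8 -0.1]
-0.105 [ 0.4  0.9 -0.3]
-0.102 [-1.3  0.3  0. ]
-0.099 [-6.1  0.5  0.7]
contact s -0.09899999999999987 False
97.3583
[[0.5818, 0.3084, 0.139], [0.7601, 0.2975, 0.139], [0.7461, 0.1282, 0.139], [0.5685, 0.1408, 0.139]]
```

View pics/t9.png

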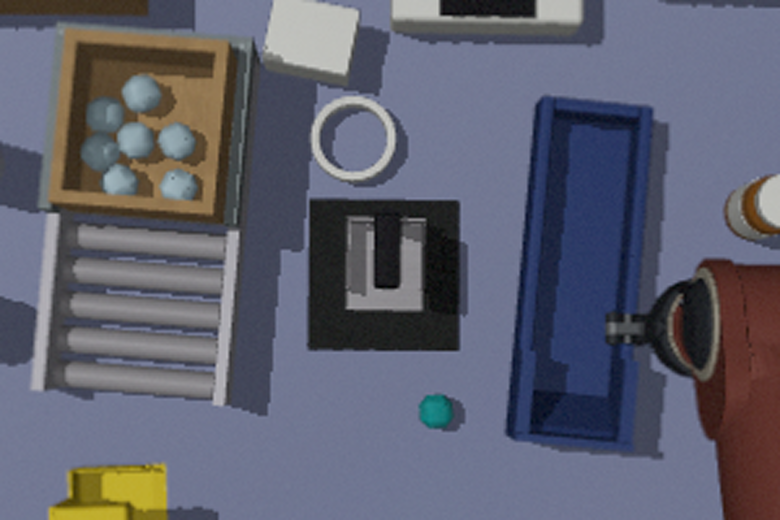

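The carton is home against the stop with all seven cubes inside. The scoop stands on its mat and the arm is clear, so I'll hand in.

```bash
python3 -c "
from station import ticket
print(ticket.finish_job())"
```

```text
the job is handed in; nothing more can be done
None
```

Job handed in, with no verdict returned: the final views show all seven cubes in the carton, the carton home against the end stop and the scoop upright on its mat; two cubes spilled onto the bench on the first scoop and were recovered with the scoop.

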